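# Clip a welded tee piece into the spring work holder

## Robot

A 6-joint arm with a two-finger parallel gripper is mounted at the origin on the work surface. World frame = base frame: x ahead of the robot, y to its left, z up, the work surface at z = 0. Lengths are in m, angles in rad, forces in N, time in s.
With the tool pointing down it reaches from about 0.375 to 0.9 m from the base axis. Payload 3.1 kg.
Tool frame: the origin (TCP) lies midway between the tips of the shut fingers; the grasp point (between the pads) lies 19 mm behind it (manip.grasp_offset is the distance from the TCP to the grasp point, in m); z points along the fingers, y is the line along which they close (so a half turn about z gives the same grasp; the last joint's range is limited). The gripper opens to 85 mm and grips with 20 to 120 N. Pads are 22 mm wide; open, the fingers measure 114 mm over their backs; the gripper's body (76 mm by 85 mm) begins 54 mm behind the grasp point. The pads swing forward as they close: fully open they stand 13 mm farther back than shut.
Start: joints at [0.965, 0.527, 1.433, -0, 1.181, -0.178], TCP at [0.259, 0.569, 0.231] pointing down, gripper open.
Joint ranges: [-3.08, 3.08], [-0.75, 2.2], [0.22, 2.44], [-1.43, 4.57], [0, 2.65], [-2.85, 2.85]. Speed limits (rad/s): [2.79, 2.79, 3.14, 3.14, 3.14, 3.14].

## Interface

Orientations are given as a unit quaternion [x, y, z, w].
In Python, from station import sensors, cams, order, manip gives the robot as it stands.
- The arm moves only by the tool move_arm, never from a script. Its argument "targets" is a list of rows, each an object of numbers: "dx", "dy", "dz": the shift along the world's x, y, z normalised to -1 to 1, where 1 is 25 mm; "rx", "ry", "rz": the turn, a rotation vector about the world's x, y, z normalised to -1 to 1, where 1 is 30 degrees. A call has exactly 10 rows; each row shifts and turns the commanded pose from where the row before left it; what a row does not reach is not made up. A row lasts 1/8 s, in which the tool goes at most 62.5 mm and 10.7 degrees, less where a joint would pass 70% of its speed; a pose out of reach is approached as far as the arm can. A call with a number of a shift or a turn outside -1 to 1 is refused whole. A call with a gripper value outside its range is refused whole. "claw" is the opening in per cent of the stroke, from 0 (shut) to 100 (fully open), set as the call begins (left out, the last holds). The fingers move at their own pace and stop on an object; "newtons" is the grip in N (left out, the last holds). Time passes only in rows, so rows that do not move let the fingers close, or fill a call up. It gives the time, the measured TCP pose, the force, the opening and the grip force at its end, in the units of the state.
- sensors.sense(): the state, without advancing time (a new reading comes with each control period).
- cams.snapshot(name): name is "side" or "top" or "wrist"; returns the picture (420x560x3 uint8, red, green, blue); there is no depth.
- cams.camera_model(name): a dict with "fx", "fy", "cx", "cy" (pixels), "distortion" ([k1, k2, p1, p2, k3] as OpenCV has them; the pictures are not rectified), "extrinsics" (4x4, takes a point from world to camera coordinates). Camera axes: x right, y down, z forward; pixel columns grow to the right and rows downward; lengths in m; the calibration is good to about 2 mm. A picture is of the moment at which its call begins: read the wrist's pose just before it. camera_model takes no time and is no camera call; for the wrist camera it gives the pose at the moment of the call.
- order.sign_off(): hands the job in; it is judged then, once.
The state is a dict: "t": time; "q": joint angles; "qd": joint speeds; "tau": joint torques, N m; "tcp_pos": TCP position; "tool_rot": TCP orientation; "force": force on the tool from outside, world axes, zero at the start; "ft_torque": the same for the moment, N m; "finger_gap": opening from 0.0 (shut) to 1.0 (fully open); "gripper_force": force on a finger pad.
Only numpy, scipy, OpenCV 4.12 (cv2) and the standard library are available. Lean on these libraries where they do the work, as an engineer would, in place of code of your own. Each camera call takes 0.05 s, during which the arm holds its last target. There are 200 camera calls.

## Task

Put the welded tee piece into the work holder for inspection: with its base plate push the sprung curved arm back, set the piece down flat on the bed with a long edge along the fixed fence, about midway along it, and let go so that the arm clamps it against the fence. Leave the similar angle piece where it lies.

Things in the scene. Friction and masses are not known exactly. Their poses are not given: they have to be found in the camera images.
- tee: Welded steel tee piece, 0.42 kg, standing on its base plate, 48 x 80 mm (x, y), 8 mm thick; one upright plate along the base's MIDDLE is the grip: 8 mm thick (x), 60 long (y), from 8 to 64 mm above the underside. Origin: centre of the underside, z up; y along the upright. Same either way round. A bare flat plate of the same base size and a pipe stub lie nearby, not needed.
- holder: Dark steel slab fixed to the bench; its top, z 12 mm, is the bed. Origin: on the bench, below where the tee's origin belongs; x to the fence, y along it, z up. Slab: x -90 to 45, y -52 to 112 mm. Fence: steel bar, inner face at x 24, 12 thick, y -40 to 40, top at z 20, low enough for the held tee to pass over while its base plate, 9 to 15 mm above the bed, pushes the arm back.
- clip_arm (a joint): Sprung curved arm, upright strip z 15 to 34 mm; pin at holder x -26, y 87, up to z 40. Runs to -y, bulging to the fence; bulge at rest at x -6, y 0. Pushed to -x it swings level (rad): 0 at rest, 0.2 on a seated tee, 0.3 with tee 8 mm off the fence, end stop 0.6. Smooth, oiled. Push 4 N at rest, 6 at 0.2, 8 at 0.4: enough to slide the let-go tee the last 10 mm to the fence.
- angle: The similar steel angle piece, to be left alone: same base plate 48 x 80 x 8 mm (x, y, z) and same upright plate, but along one long EDGE (x 16 to 24 mm), so that it looks like an L from its end. Origin: centre of the underside, z up.
Things that resemble listed ones, but are neither listed nor needed, are in the scene too. What is shaped like the tee but brown or pink is not meant.

How it is judged:
By the outcome, as a careful person would: the job done as asked, in the order asked, and still so for the second after the job is handed in, with the robot touching nothing.
It also fails if it takes over 35 s, if anything falls off the work surface, if the arm or the gripper's body presses on something with over 40 N, if the wrist force passes 120 N, or if a joint passes its speed limit or range.

## Working session

There is one attempt and no reset: what is moved stays moved. The work goes in short steps, Python scripts to look and compute and a tool call to move; the robot and the scene stay as the last step left them, time stands still between calls to the robot, and variables do not carry over. Pictures are saved under pics/ and viewed, at most 10 in all, crops included, and the job is handed in when it is done.

Besides the shell and the picture viewer there is one more tool, called after ">>>" as name(argument=value, ...), one argument or row to a line, values as JSON. move_arm: Moves the arm, as the interface text tells. Scaled input: -1 to 1 covers 25 mm each way for a shift and 30 degrees each way for a turn. Its arguments: {"type":"object","properties":{"targets":{"type":"array"},"claw":{"type":"number"},"newtons":{"type":"number"}},"required":["targets"]}

```bash
ls; mkdir -p pics
python3 - <<'E'
from station import sensors,cams
import cv2,numpy as np
s=sensors.sense();print(s)
for n in("top","side"):
    im=cams.snapshot(n);cv2.imwrite(f"pics/{n}0.png",im[...,::-1]);m=cams.camera_model(n);print(n,m)
E
```

```text
pics
{'t': 0.0, 'q': array([ 9.64500509e-01,  5.28478150e-01,  1.43389747e+00, -8.55931847e-06,
        1.18141627e+00, -1.78498485e-01]), 'qd': array([ 0.00015834,  0.00134967,  0.00015761,  0.00037016, -0.00014993,
        0.00100024]), 'tau': array([-1.28343429e-03, -4.42354703e+01, -1.78021288e+01, -4.14565029e-04,
        8.52497178e-03, -2.95674099e-06]), 'tcp_pos': array([0.25885032, 0.56808714, 0.2303278 ]), 'tool_rot': array([ 2.12269602e-01,  9.77210523e-01, -1.01755533e-03, -4.16842271e-04]), 'force': array([-0.86732293,  0.02609804,  0.35116511]), 'ft_torque': array([-0.05004182,  0.00099614, -0.03394596]), 'gripper_force': 0.0, 'finger_gap': 0.9952970144432306}
top {'fx': 385.7779449936019, 'fy': 385.7779449936019, 'cx': 281.3486322789499, 'cy': 210.54320021361866, 'distortion': array([-0.05926264,  0.        ,  0.        ,  0.        ,  0.        ]), 'extrinsics': array([[ 0.02249558, -0.99957907,  0.01832047, -0.04167258],
       [-0.99794851, -0.02355002, -0.05953298,  0.50845474],
       [ 0.05993937, -0.01694366, -0.99805821,  0.91445853],
       [ 0.        ,  0.        ,  0.        ,  1.        ]])}
side {'fx': 422.2234951350163, 'fy': 422.2234951350163, 'cx': 281.35980967099545, 'cy': 212.794992707241, 'distortion': array([-0.11470462,  0.        ,  0.        ,  0.        ,  0.        ]), 'extrinsics': array([[ 0.84588185, -0.53324315, -0.01164638, -0.43869418],
       [-0.39188403, -0.6065357 , -0.69176684,  0.21188793],
       [ 0.36181598,  0.58971704, -0.72202701,  0.90108596],
       [ 0.        ,  0.        ,  0.        ,  1.        ]])}
```

View pics/top0.png

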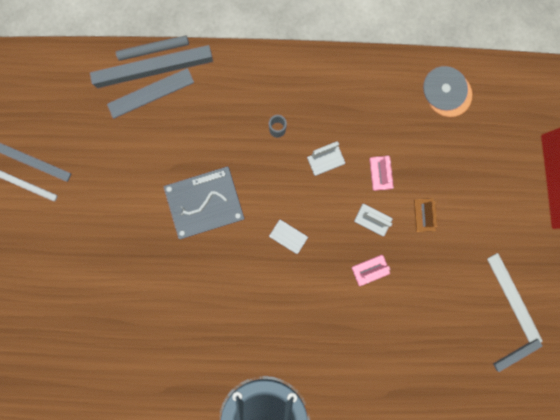

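View pics/side0.png

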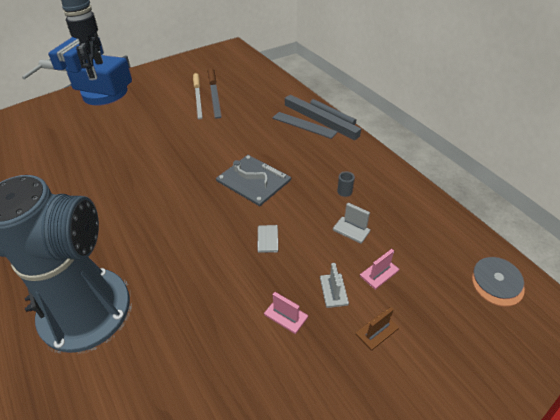

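Top view: grey L (upright on its edge) at (326,158) is the angle. Grey tee with a middle upright at (374,220) is my choice. The bare plate is at (289,237), pink tees at (382,173) and (371,270), brown at (425,215). The holder is at (203,203), with its fence at (208,179) and the curved arm at (203,204). Next I check with a close crop and measure.

```bash
cat > h.py <<'E'
import cv2,numpy as np
from station import sensors,cams
def ray(m,px):
    K=np.array([[m['fx'],0,m['cx']],[0,m['fy'],m['cy']],[0,0,1]])
    u=cv2.undistortPoints(np.float64(px).reshape(-1,1,2),K,m['distortion'])[:,0]
    E=m['extrinsics'];R=E[:3,:3]
    return -R.T@E[:3,3],np.c_[u,np.ones(len(u))]@R
def plane(m,px,z):
    c,d=ray(m,px);return c+d*((z-c[2])/d[:,2])[:,None]
def proj(m,P):
    E=m['extrinsics'];K=np.array([[m['fx'],0,m['cx']],[0,m['fy'],m['cy']],[0,0,1]])
    return cv2.projectPoints(np.float64(P).reshape(-1,1,3),cv2.Rodrigues(E[:3,:3])[0],E[:3,3],K,m['distortion'])[0][:,0]
def rect(P):
    (c,w,a)=cv2.minAreaRect(np.float32(P[:,:2]*1000));return np.round(c,1),np.round(w,1),round(a,1)
E
python3 - <<'E'
from h import *
im=cv2.imread('pics/top0.png');m=cams.camera_model('top')
g=im.astype(int);sat=g.max(2)-g.min(2)
def big(mask,x0,y0,x1,y1):
    k=np.zeros(mask.shape,np.uint8);k[y0:y1,x0:x1]=mask[y0:y1,x0:x1]
    c=max(cv2.findContours(k,cv2.RETR_EXTERNAL,cv2.CHAIN_APPROX_NONE)[0],key=cv2.contourArea);return c[:,0]
grey=(sat<28)
for n,b,z in(("tee",(350,198,398,242),.008),("angle",(300,138,350,180),.008),("slab",(155,160,250,245),.012)):
    c=big(grey,*b);print(n,rect(plane(m,c,z)),c.min(0),c.max(0))
br=grey&(g.min(2)>120)
c=big(br,185,165,230,192);print("fence",rect(plane(m,c,.020)))
c=big(br,172,188,235,222);P=plane(m,c,.034)[:,:2]*1000;print("arm",P[::6].round(0).tolist())
dk=grey&(g.max(2)<150);c=big(dk,355,205,395,235);print("upright",rect(plane(m,c,.064)))
a=cv2.resize(im[130:250,300:440],None,fx=4,fy=4,interpolation=2);b=cv2.resize(im[160:245,158:248],None,fx=4,fy=4,interpolation=2)
o=np.zeros((480,560+0,3),np.uint8);o[:]=a;cv2.imwrite('pics/c1.png',o);cv2.imwrite('pics/c2.png',b)
E
```

```text
tee (array([ 491.9, -256. ]), array([86.1, 49.7]), 64.8) [355 204] [391 235]
angle (array([ 641.7, -136. ]), array([59.4, 86. ]), 23.4) [307 142] [344 175]
slab (array([525.3, 159.2]), array([135.6, 165.6]), 18.6) [164 167] [243 238]
fence (array([580.6, 150.9]), array([ 58.3, 106.1]), 1.8)
arm [[556.0, 231.0], [541.0, 230.0], [527.0, 230.0], [513.0, 229.0], [499.0, 228.0], [485.0, 226.0], [478.0, 216.0], [478.0, 202.0], [478.0, 187.0], [479.0, 173.0], [479.0, 159.0], [479.0, 145.0], [480.0, 131.0], [480.0, 117.0], [480.0, 103.0], [481.0, 88.0], [488.0, 82.0], [502.0, 82.0], [516.0, 82.0], [530.0, 83.0], [545.0, 83.0], [559.0, 84.0], [559.0, 98.0], [558.0, 112.0], [558.0, 126.0], [558.0, 141.0], [557.0, 155.0], [557.0, 169.0], [557.0, 183.0], [556.0, 197.0], [556.0, 212.0], [556.0, 226.0]]
upright (array([ 488.5, -242.6]), array([54.7,  9.2]), 61.3)
```

View pics/c1.png

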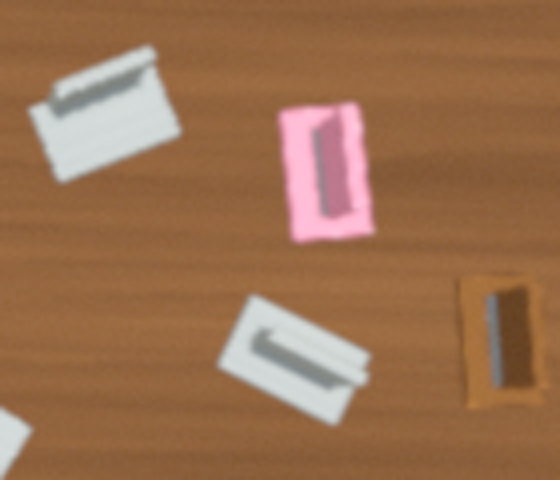

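View pics/c2.png

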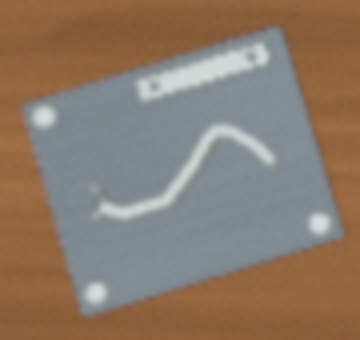

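The crop confirms it: the lower grey piece has its upright along the base's middle with base corners near (253,295), (218,366) and (336,424), while the upper one is the L. The holder crop shows the fence at the top (+x), the pin on the left (+y) and the arm bulge at about (220,130).

Tee: (492,-256) mm, yaw -25°. Holder: yaw 18.6°, origin about (556,138) mm.

>>> move_arm(
  targets=[
    {"dx": 0.9,"dy": -1,"rz": -0.34},
    {"dx": 0.9,"dy": -1,"rz": -0.34},
    {"dx": 0.9,"dy": -1,"rz": -0.34},
    {"dx": 0.9,"dy": -1,"rz": -0.34},
    {"dx": 0.9,"dy": -1,"rz": -0.34},
    {"dx": 0.9,"dy": -1,"rz": -0.34},
    {"dx": 0.9,"dy": -1,"rz": -0.34},
    {"dx": 0.9,"dy": -1,"rz": -0.34},
    {"dx": 0.9,"dy": -1,"rz": -0.3},
    {"dx": 0.9,"dy": -1},
  ],
  claw=100,
)

```text
schema error: expected keys dx, dy, dz, rx, ry, rz
```

>>> move_arm(
  targets=[
    {"dy": -1},
    {"dy": -1},
    {"dy": -1},
    {"dy": -1},
    {"dy": -1},
    {"dy": -1},
    {"dy": -1},
    {"dy": -1},
    {"dy": -1},
    {"dy": -1},
  ],
)

```text
schema error: expected keys dx, dy, dz, rx, ry, rz
```

>>> move_arm(
  targets=[
    {"dy": -1},
    {"dy": -1},
    {"dy": -1},
    {"dy": -1},
    {"dy": -1},
    {"dy": -1},
    {"dy": -1},
    {"dy": -1},
    {"dy": -1},
    {"dy": -1},
  ],
)

```text
schema error: expected keys dx, dy, dz, rx, ry, rz
```

Run:
```python
from h import *
s=sensors.sense();m=cams.camera_model('wrist');im=cams.snapshot('wrist')[...,::-1].copy()
import pickle;pickle.dump(m,open('w1.pkl','wb'))
print(s['t'],s['tcp_pos'],s['tool_rot'],s['q'],s['force'])
E=m['extrinsics'];print(-E[:3,:3].T@E[:3,3],E[2,:3])
print(proj(m,[[.492,-.256,.0],[.492,-.256,.064]]))
cv2.imwrite('pics/w1.png',im)
```

```text
0.1 [0.25890979 0.56813087 0.23043746] [ 2.12281428e-01  9.77208090e-01 -9.03334417e-04 -3.57678941e-04] [ 9.64472143e-01  5.28347614e-01  1.43380476e+00 -3.23477174e-05
  1.18138319e+00 -1.78493654e-01] [ 0.09629764 -0.08046188  0.14551891]
[0.18385871 0.60380282 0.37171573] [ 0.29278904 -0.13589721 -0.94647057]
[[-123.01851287  504.83432171]
 [-174.04776059  556.7528054 ]]
```

View pics/w1.png

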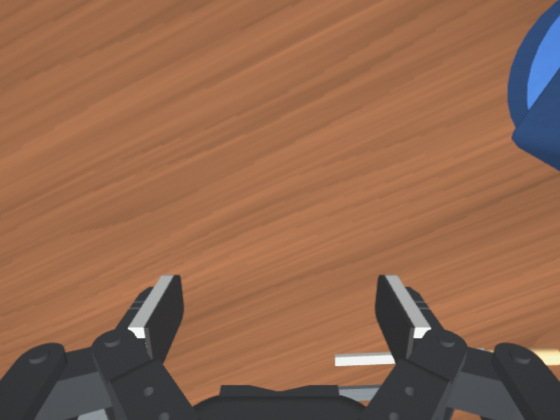

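All six keys are needed in each row, so nothing moved. The wrist picture shows the open fingers and a blue vise base at the right, around (515,130). I check where it is before moving.

Run:
```python
from h import *
m=cams.camera_model('wrist');
for z in(0,.1,.15):print(plane(m,[[515,130],[512,80],[550,10]],z).round(3).tolist())
im=cv2.imread('pics/side0.png').astype(int);k=((im[...,0]-im[...,2])>60).astype(np.uint8)
c=max(cv2.findContours(k,0,1)[0],key=cv2.contourArea)[:,0]
print(c.min(0),c.max(0));ms=cams.camera_model('side')
print(proj(ms,[sensors.sense()['tcp_pos']]))
```

```text
[[0.323, 0.817, 0.0], [0.272, 0.825, 0.0], [0.224, 0.871, 0.0]]
[[0.286, 0.76, 0.1], [0.248, 0.765, 0.1], [0.213, 0.799, 0.1]]
[[0.267, 0.731, 0.15], [0.236, 0.736, 0.15], [0.208, 0.763, 0.15]]
[63 44] [125 104]
[[97.66883118 75.12590861]]
```

The vise is at y > 0.7, well away from the path.

>>> move_arm(
  targets=[
    {"dx": 0.9,"dy": -1,"dz": 0,"rx": 0,"ry": 0,"rz": -0.34},
    {"dx": 0.9,"dy": -1,"dz": 0,"rx": 0,"ry": 0,"rz": -0.34},
    {"dx": 0.9,"dy": -1,"dz": 0,"rx": 0,"ry": 0,"rz": -0.34},
    {"dx": 0.9,"dy": -1,"dz": 0,"rx": 0,"ry": 0,"rz": -0.34},
    {"dx": 0.9,"dy": -1,"dz": 0,"rx": 0,"ry": 0,"rz": -0.34},
    {"dx": 0.9,"dy": -1,"dz": 0,"rx": 0,"ry": 0,"rz": -0.34},
    {"dx": 0.9,"dy": -1,"dz": 0,"rx": 0,"ry": 0,"rz": -0.34},
    {"dx": 0.9,"dy": -1,"dz": 0,"rx": 0,"ry": 0,"rz": -0.34},
    {"dx": 0.9,"dy": -1,"dz": 0,"rx": 0,"ry": 0,"rz": -0.3},
    {"dx": 0.9,"dy": -1,"dz": 0,"rx": 0,"ry": 0,"rz": 0},
  ],
  claw=100,
)

```text
t: 1.4
tcp_pos: [0.4847, 0.3177, 0.231]
tool_rot: [0.844, 0.536, -0.0, -0.0]
force: [-0.4, 0.3, 0.4]
finger_gap: 1.003
gripper_force: 0.0
```

>>> move_arm(
  targets=[
    {"dx": 0,"dy": -1,"dz": 0,"rx": 0,"ry": 0,"rz": 0},
    {"dx": 0,"dy": -1,"dz": 0,"rx": 0,"ry": 0,"rz": 0},
    {"dx": 0,"dy": -1,"dz": 0,"rx": 0,"ry": 0,"rz": 0},
    {"dx": 0,"dy": -1,"dz": 0,"rx": 0,"ry": 0,"rz": 0},
    {"dx": 0,"dy": -1,"dz": 0,"rx": 0,"ry": 0,"rz": 0},
    {"dx": 0,"dy": -1,"dz": 0,"rx": 0,"ry": 0,"rz": 0},
    {"dx": 0,"dy": -1,"dz": 0,"rx": 0,"ry": 0,"rz": 0},
    {"dx": 0,"dy": -1,"dz": 0,"rx": 0,"ry": 0,"rz": 0},
    {"dx": 0,"dy": -1,"dz": 0,"rx": 0,"ry": 0,"rz": 0},
    {"dx": 0,"dy": -1,"dz": 0,"rx": 0,"ry": 0,"rz": 0},
  ],
)

```text
t: 2.65
tcp_pos: [0.484, 0.0679, 0.2312]
tool_rot: [0.844, 0.536, -0.0, -0.0]
force: [-0.5, -0.4, -0.2]
finger_gap: 1.001
gripper_force: 0.0
```

>>> move_arm(
  targets=[
    {"dx": 0,"dy": -1,"dz": 0,"rx": 0,"ry": 0,"rz": 0},
    {"dx": 0,"dy": -1,"dz": 0,"rx": 0,"ry": 0,"rz": 0},
    {"dx": 0,"dy": -1,"dz": 0,"rx": 0,"ry": 0,"rz": 0},
    {"dx": 0,"dy": -1,"dz": 0,"rx": 0,"ry": 0,"rz": 0},
    {"dx": 0,"dy": -1,"dz": 0,"rx": 0,"ry": 0,"rz": 0},
    {"dx": 0,"dy": -1,"dz": 0,"rx": 0,"ry": 0,"rz": 0},
    {"dx": 0,"dy": -1,"dz": 0,"rx": 0,"ry": 0,"rz": 0},
    {"dx": 0,"dy": -1,"dz": 0,"rx": 0,"ry": 0,"rz": 0},
    {"dx": 0,"dy": -1,"dz": 0,"rx": 0,"ry": 0,"rz": 0},
    {"dx": 0,"dy": -1,"dz": 0,"rx": 0,"ry": 0,"rz": 0},
  ],
)

```text
t: 3.9
tcp_pos: [0.484, -0.1821, 0.2311]
tool_rot: [0.844, 0.536, -0.0, -0.0]
force: [0.1, -0.3, 0.2]
finger_gap: 0.995
gripper_force: 0.0
```

Run:
```python
from h import *
s=sensors.sense();m=cams.camera_model('wrist');im=cams.snapshot('wrist')[...,::-1].copy()
import pickle;pickle.dump(m,open('w2.pkl','wb'))
print(s['t'],s['tcp_pos'],s['tool_rot'],s['q'],s['force'])
E=m['extrinsics'];print(-E[:3,:3].T@E[:3,3],E[2,:3])
print(proj(m,[[.492,-.256,.0],[.492,-.256,.064]]))
cv2.imwrite('pics/w2.png',im)
```

```text
3.9 [ 0.48402928 -0.182064    0.23109412] [ 8.43939373e-01  5.36438504e-01 -8.57339122e-05 -2.44165280e-04] [-5.76125747e-01  3.83477669e-01  1.70046805e+00  5.38389613e-05
  1.05816237e+00 -1.37778553e-01] [ 0.09603886 -0.32825869  0.22808616]
[ 0.52025346 -0.10572053  0.37237117] [-0.13859091 -0.29283565 -0.94606545]
[[311.61675995 224.50574386]
 [317.37267987 248.10052859]]
```

View pics/w2.png

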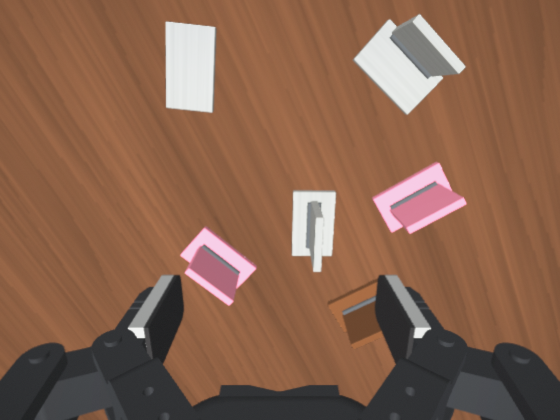

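The wrist view shows the tee at (314,224), with base corners at about (293,191), (335,191), (292,255) and (335,256), and the upright in the middle. The fingers have free room on either side of it. Next I refine the tee's pose from these corners.

Run:
```python
from h import *
import pickle;m=pickle.load(open('w2.pkl','rb'))
im=cv2.imread('pics/w2.png')
g=im.astype(int);k=((g.max(2)-g.min(2)<30)&(g.max(2)>60)).astype(np.uint8);roi=np.zeros_like(k);roi[180:258,280:345]=k[180:258,280:345]
c=max(cv2.findContours(roi,0,1)[0],key=cv2.contourArea)[:,0]
print(rect(plane(m,c,.008)),c.min(0),c.max(0))
P=plane(m,[[293,191],[335,191],[292,255],[335,256]],.008);print((P*1000).round(1).tolist(),P.mean(0))
d=P[0]+P[1]-P[2]-P[3];print('y axis deg',np.degrees(np.arctan2(d[1],d[0])))
print('upright top ends',plane(m,[[317.5,219],[317.5,271]],.064))
s=sensors.sense();from scipy.spatial.transform import Rotation as R
print(R.from_quat(s['tool_rot']).as_matrix().round(3)); from station import manip;print(manip.grasp_offset)
```

```text
(array([ 493.7, -253.6]), array([83.1, 48.2]), 64.5) [292 190] [335 257]
[[489.7, -206.9, 8.0], [532.2, -226.9, 8.0], [455.9, -278.8, 8.0], [501.9, -301.8, 8.0]] [ 0.49492543 -0.25359511  0.008     ]
y axis deg 66.38036305648522
upright top ends [[ 0.50432642 -0.22730573  0.064     ]
 [ 0.48196836 -0.27993674  0.064     ]]
[[ 0.426  0.905  0.001]
 [ 0.905 -0.426 -0.003]
 [-0.002  0.002 -1.   ]]
0.0187
```

>>> move_arm(
  targets=[
    {"dx": 0.13,"dy": -0.96,"dz": -0.5,"rx": 0,"ry": 0,"rz": 0},
    {"dx": 0.13,"dy": -0.96,"dz": -0.5,"rx": 0,"ry": 0,"rz": 0},
    {"dx": 0.12,"dy": -0.96,"dz": -0.5,"rx": 0,"ry": 0,"rz": 0},
    {"dx": 0,"dy": 0,"dz": -1,"rx": 0,"ry": 0,"rz": 0},
    {"dx": 0,"dy": 0,"dz": -1,"rx": 0,"ry": 0,"rz": 0},
    {"dx": 0,"dy": 0,"dz": -1,"rx": 0,"ry": 0,"rz": 0},
    {"dx": 0,"dy": 0,"dz": -1,"rx": 0,"ry": 0,"rz": 0},
    {"dx": 0,"dy": 0,"dz": -1,"rx": 0,"ry": 0,"rz": 0},
    {"dx": 0,"dy": 0,"dz": -1,"rx": 0,"ry": 0,"rz": 0},
    {"dx": 0,"dy": 0,"dz": -0.7,"rx": 0,"ry": 0,"rz": 0},
  ],
  claw=100,
)

```text
t: 5.2
tcp_pos: [0.4933, -0.2537, 0.0242]
tool_rot: [0.844, 0.536, -0.0, -0.001]
force: [0.1, -0.7, -0.2]
finger_gap: 0.999
gripper_force: 0.0
```

>>> move_arm(
  targets=[
    {"dx": 0,"dy": 0,"dz": 0,"rx": 0,"ry": 0,"rz": 0},
    {"dx": 0,"dy": 0,"dz": 0,"rx": 0,"ry": 0,"rz": 0},
    {"dx": 0,"dy": 0,"dz": 0,"rx": 0,"ry": 0,"rz": 0},
    {"dx": 0,"dy": 0,"dz": 0,"rx": 0,"ry": 0,"rz": 0},
    {"dx": 0,"dy": 0,"dz": 0,"rx": 0,"ry": 0,"rz": 0},
    {"dx": 0,"dy": 0,"dz": 0,"rx": 0,"ry": 0,"rz": 0},
    {"dx": 0,"dy": 0,"dz": 0,"rx": 0,"ry": 0,"rz": 0},
    {"dx": 0,"dy": 0,"dz": 0,"rx": 0,"ry": 0,"rz": 0},
    {"dx": 0,"dy": 0,"dz": 0,"rx": 0,"ry": 0,"rz": 0},
    {"dx": 0,"dy": 0,"dz": 0,"rx": 0,"ry": 0,"rz": 0},
  ],
  claw=0,
  newtons=70,
)

```text
t: 6.45
tcp_pos: [0.4942, -0.2536, 0.0272]
tool_rot: [0.844, 0.537, 0.0, 0.001]
force: [-0.8, -0.7, 7.3]
finger_gap: 0.091
gripper_force: 69.4
```

Gripped: the gap of 7.7 mm matches the upright. Next: lift, turn +43.8° and carry it toward the fence side of the holder.

>>> move_arm(
  targets=[
    {"dx": 0,"dy": 0,"dz": 1,"rx": 0,"ry": 0,"rz": 0},
    {"dx": 0,"dy": 0,"dz": 1,"rx": 0,"ry": 0,"rz": 0},
    {"dx": 0,"dy": 0,"dz": 1,"rx": 0,"ry": 0,"rz": 0},
    {"dx": 0,"dy": 0,"dz": 1,"rx": 0,"ry": 0,"rz": 0},
    {"dx": 0,"dy": 0,"dz": 1,"rx": 0,"ry": 0,"rz": 0},
    {"dx": 0,"dy": 0,"dz": 1,"rx": 0,"ry": 0,"rz": 0},
    {"dx": 0.3,"dy": 1,"dz": 0,"rx": 0,"ry": 0,"rz": 0},
    {"dx": 0.3,"dy": 1,"dz": 0,"rx": 0,"ry": 0,"rz": 0},
    {"dx": 0.3,"dy": 1,"dz": 0,"rx": 0,"ry": 0,"rz": 0},
    {"dx": 0.3,"dy": 1,"dz": 0,"rx": 0,"ry": 0,"rz": 0},
  ],
)

```text
t: 7.7
tcp_pos: [0.523, -0.152, 0.1754]
tool_rot: [0.844, 0.536, -0.001, -0.001]
force: [0.1, -0.2, -4.0]
finger_gap: 0.082
gripper_force: 68.8
```

>>> move_arm(
  targets=[
    {"dx": 0.3,"dy": 1,"dz": 0,"rx": 0,"ry": 0,"rz": 0.146},
    {"dx": 0.3,"dy": 1,"dz": 0,"rx": 0,"ry": 0,"rz": 0.146},
    {"dx": 0.3,"dy": 1,"dz": 0,"rx": 0,"ry": 0,"rz": 0.146},
    {"dx": 0.3,"dy": 1,"dz": 0,"rx": 0,"ry": 0,"rz": 0.146},
    {"dx": 0.3,"dy": 1,"dz": 0,"rx": 0,"ry": 0,"rz": 0.146},
    {"dx": 0.3,"dy": 1,"dz": 0,"rx": 0,"ry": 0,"rz": 0.146},
    {"dx": 0.3,"dy": 1,"dz": 0,"rx": 0,"ry": 0,"rz": 0.146},
    {"dx": 0.3,"dy": 1,"dz": 0,"rx": 0,"ry": 0,"rz": 0.146},
    {"dx": 0.3,"dy": 1,"dz": 0,"rx": 0,"ry": 0,"rz": 0.146},
    {"dx": 0.3,"dy": 1,"dz": 0,"rx": 0,"ry": 0,"rz": 0.146},
  ],
)

```text
t: 8.95
tcp_pos: [0.5977, 0.0976, 0.175]
tool_rot: [0.582, 0.813, -0.001, -0.001]
force: [0.7, -0.9, -3.8]
finger_gap: 0.087
gripper_force: 68.7
```

Run:
```python
from h import *
import pickle
s=sensors.sense();m=cams.camera_model('wrist');im=cams.snapshot('wrist')[...,::-1].copy()
pickle.dump(m,open('w3.pkl','wb'));cv2.imwrite('pics/w3.png',im)
print(s['t'],s['tcp_pos'],s['tool_rot'],s['q'],s['force'],s['finger_gap'])
c,sn=np.cos(np.radians(18.6)),np.sin(np.radians(18.6))
H=lambda x,y,z:[.5562+(c*x-sn*y)/1e3,.1379+(sn*x+c*y)/1e3,z/1e3]
pts=[H(24,-40,20),H(24,40,20),H(36,-40,20),H(36,40,20),H(-90,-52,12),H(45,-52,12),H(45,112,12),H(-90,112,12),H(-26,87,40)]
print('wrist',proj(m,pts).round(0).tolist())
print('top',proj(cams.camera_model('top'),pts).round(1).tolist())
```

```text
8.95 [0.59772113 0.09755888 0.17501464] [ 0.58181502  0.81331978 -0.00086267 -0.00121344] [-2.25015692e-02  5.69760623e-01  1.53510001e+00 -6.75589828e-05
  1.03970913e+00 -3.51344936e-01] [ 0.68902516 -0.94043282 -3.83034633] 0.08737963039152409
wrist [[276.0, 178.0], [276.0, 83.0], [289.0, 178.0], [291.0, 83.0], [154.0, 188.0], [298.0, 188.0], [303.0, -16.0], [129.0, -17.0], [206.0, 12.0]]
top [[225.1, 175.0], [193.3, 184.7], [223.7, 170.2], [191.9, 180.0], [243.9, 218.8], [227.7, 165.8], [163.2, 185.7], [178.8, 238.9], [178.4, 209.8]]
```

View pics/w3.png

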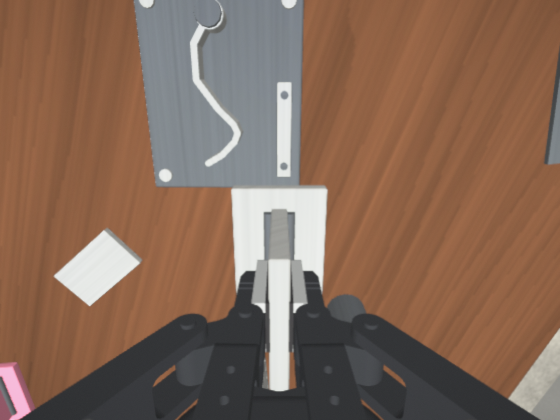

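The wrist view shows the fence at x 277–291, y 83–177 px (predicted 276–290, 83–178), the arm bulge at (238,132), and the held tee's base front edge from (233,188) to (327,188). The holder estimate holds to about 1 mm. I check the tee in the grip and work out the shifts.

Run:
```python
from h import *
import pickle;m=pickle.load(open('w3.pkl','rb'))
a=np.radians(18.7);R=np.array([[np.cos(a),-np.sin(a)],[np.sin(a),np.cos(a)]])
t=np.array([.5977,.0976])
P=plane(m,[[232.5,188],[327,187.5],[236,272],[324.5,272]],.175-.027+.008)[:,:2]
print('tee corners rel tcp, holder axes mm',((P-t)@R*1e3).round(1).tolist())
F=plane(m,[[277.5,83],[277.5,177],[291,177],[291,83]],.020)[:,:2]
o=F.mean(0)-R@[.030,0];print('origin from fence',o,np.degrees(np.arctan2(*(F[0]-F[1])[::-1]))-90)
for o in(o,np.array([.5571,.1382])):
  for x in(70,-5):print(x,((o+R@[x/1e3,0])-t)*1e3)
```

```text
tee corners rel tcp, holder axes mm [[-22.1, 39.5], [24.3, 39.9], [-22.1, -7.1], [25.2, -6.9]]
origin from fence [0.55721822 0.13854502] 18.75815339801963
70 [25.82294236 63.38793304]
-5 [-45.21782847  39.34195875]
70 [25.70471944 63.04290934]
-5 [-45.33605139  38.99693505]
```

>>> move_arm(
  targets=[
    {"dx": 0.344,"dy": 0.843,"dz": 0,"rx": 0,"ry": 0,"rz": 0},
    {"dx": 0.344,"dy": 0.843,"dz": 0,"rx": 0,"ry": 0,"rz": 0},
    {"dx": 0.344,"dy": 0.843,"dz": 0,"rx": 0,"ry": 0,"rz": 0},
    {"dx": 0,"dy": 0,"dz": -1,"rx": 0,"ry": 0,"rz": 0},
    {"dx": 0,"dy": 0,"dz": -1,"rx": 0,"ry": 0,"rz": 0},
    {"dx": 0,"dy": 0,"dz": -1,"rx": 0,"ry": 0,"rz": 0},
    {"dx": 0,"dy": 0,"dz": -1,"rx": 0,"ry": 0,"rz": 0},
    {"dx": 0,"dy": 0,"dz": -0.96,"rx": 0,"ry": 0,"rz": 0},
    {"dx": 0,"dy": 0,"dz": 0,"rx": 0,"ry": 0,"rz": 0},
    {"dx": 0,"dy": 0,"dz": 0,"rx": 0,"ry": 0,"rz": 0},
  ],
)

```text
t: 10.25
tcp_pos: [0.6255, 0.1604, 0.053]
tool_rot: [0.583, 0.813, 0.001, 0.001]
force: [0.1, 0.6, -3.0]
finger_gap: 0.082
gripper_force: 68.7
```

>>> move_arm(
  targets=[
    {"dx": -0.298,"dy": -0.096,"dz": -0.08,"rx": 0,"ry": 0,"rz": 0},
    {"dx": -0.298,"dy": -0.096,"dz": 0,"rx": 0,"ry": 0,"rz": 0},
    {"dx": -0.298,"dy": -0.096,"dz": 0,"rx": 0,"ry": 0,"rz": 0},
    {"dx": -0.298,"dy": -0.096,"dz": 0,"rx": 0,"ry": 0,"rz": 0},
    {"dx": -0.298,"dy": -0.096,"dz": 0,"rx": 0,"ry": 0,"rz": 0},
    {"dx": -0.298,"dy": -0.096,"dz": 0,"rx": 0,"ry": 0,"rz": 0},
    {"dx": -0.298,"dy": -0.096,"dz": 0,"rx": 0,"ry": 0,"rz": 0},
    {"dx": -0.298,"dy": -0.096,"dz": 0,"rx": 0,"ry": 0,"rz": 0},
    {"dx": -0.298,"dy": -0.096,"dz": 0,"rx": 0,"ry": 0,"rz": 0},
    {"dx": -0.298,"dy": -0.096,"dz": 0,"rx": 0,"ry": 0,"rz": 0},
  ],
)

```text
t: 11.5
tcp_pos: [0.5558, 0.1357, 0.0517]
tool_rot: [0.583, 0.813, 0.004, 0.005]
force: [6.6, -0.0, -5.6]
finger_gap: 0.087
gripper_force: 68.5
```

Run:
```python
from h import *
s=sensors.sense();im=cams.snapshot('wrist')[...,::-1]
cv2.imwrite('pics/w4.png',im);print(s['tcp_pos'],s['tool_rot'],s['force'])
```

```text
[0.55581666 0.13570886 0.05165047] [0.58284631 0.81255423 0.00406204 0.00541336] [ 6.56615833 -0.01063805 -5.57773742]
```

View pics/w4.png

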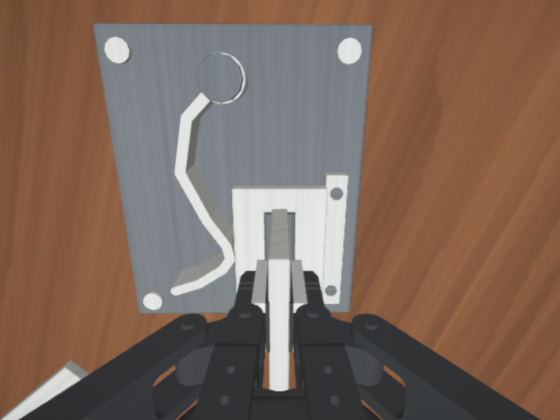

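The arm is pushed back and touches the base plate at (233,255). The tee lagged about 4 mm under the spring load, so I push a little further before lowering.

>>> move_arm(
  targets=[
    {"dx": -0.08,"dy": 0.01,"dz": 0,"rx": 0,"ry": 0,"rz": 0},
    {"dx": -0.08,"dy": 0.01,"dz": 0,"rx": 0,"ry": 0,"rz": 0},
    {"dx": -0.08,"dy": 0.01,"dz": 0,"rx": 0,"ry": 0,"rz": 0},
    {"dx": 0,"dy": 0,"dz": 0,"rx": 0,"ry": 0,"rz": 0},
    {"dx": 0,"dy": 0,"dz": 0,"rx": 0,"ry": 0,"rz": 0},
    {"dx": 0,"dy": 0,"dz": 0,"rx": 0,"ry": 0,"rz": 0},
    {"dx": 0,"dy": 0,"dz": 0,"rx": 0,"ry": 0,"rz": 0},
    {"dx": 0,"dy": 0,"dz": 0,"rx": 0,"ry": 0,"rz": 0},
    {"dx": 0,"dy": 0,"dz": 0,"rx": 0,"ry": 0,"rz": 0},
    {"dx": 0,"dy": 0,"dz": 0,"rx": 0,"ry": 0,"rz": 0},
  ],
)

```text
t: 12.8
tcp_pos: [0.5499, 0.1365, 0.0519]
tool_rot: [0.583, 0.813, 0.004, 0.005]
force: [6.6, 0.2, -3.8]
finger_gap: 0.087
gripper_force: 69.0
```

>>> move_arm(
  targets=[
    {"dx": 0,"dy": 0,"dz": -0.1,"rx": 0,"ry": 0,"rz": 0},
    {"dx": 0,"dy": 0,"dz": -0.1,"rx": 0,"ry": 0,"rz": 0},
    {"dx": 0,"dy": 0,"dz": -0.1,"rx": 0,"ry": 0,"rz": 0},
    {"dx": 0,"dy": 0,"dz": -0.1,"rx": 0,"ry": 0,"rz": 0},
    {"dx": 0,"dy": 0,"dz": -0.1,"rx": 0,"ry": 0,"rz": 0},
    {"dx": 0,"dy": 0,"dz": 0,"rx": 0,"ry": 0,"rz": 0},
    {"dx": 0,"dy": 0,"dz": 0,"rx": 0,"ry": 0,"rz": 0},
    {"dx": 0,"dy": 0,"dz": 0,"rx": 0,"ry": 0,"rz": 0},
    {"dx": 0,"dy": 0,"dz": 0,"rx": 0,"ry": 0,"rz": 0},
    {"dx": 0,"dy": 0,"dz": 0,"rx": 0,"ry": 0,"rz": 0},
  ],
)

```text
t: 14.05
tcp_pos: [0.5499, 0.1371, 0.0396]
tool_rot: [0.583, 0.812, 0.004, 0.005]
force: [6.8, 1.6, -1.9]
finger_gap: 0.087
gripper_force: 69.2
```

>>> move_arm(
  targets=[
    {"dx": 0,"dy": 0,"dz": -0.03,"rx": 0,"ry": 0,"rz": 0},
    {"dx": 0,"dy": 0,"dz": -0.03,"rx": 0,"ry": 0,"rz": 0},
    {"dx": 0,"dy": 0,"dz": 0,"rx": 0,"ry": 0,"rz": 0},
    {"dx": 0,"dy": 0,"dz": 0,"rx": 0,"ry": 0,"rz": 0},
    {"dx": 0,"dy": 0,"dz": 0,"rx": 0,"ry": 0,"rz": 0},
    {"dx": 0,"dy": 0,"dz": 0,"rx": 0,"ry": 0,"rz": 0},
    {"dx": 0,"dy": 0,"dz": 0,"rx": 0,"ry": 0,"rz": 0},
    {"dx": 0,"dy": 0,"dz": 0,"rx": 0,"ry": 0,"rz": 0},
    {"dx": 0,"dy": 0,"dz": 0,"rx": 0,"ry": 0,"rz": 0},
    {"dx": 0,"dy": 0,"dz": 0,"rx": 0,"ry": 0,"rz": 0},
  ],
)

```text
t: 15.3
tcp_pos: [0.5501, 0.1371, 0.0394]
tool_rot: [0.583, 0.812, 0.004, 0.005]
force: [5.4, 1.7, 6.9]
finger_gap: 0.086
gripper_force: 70.7
```

The tee is on the bed: z has stopped falling and the upward force has risen to 7 N. Now I release it.

>>> move_arm(
  targets=[
    {"dx": 0,"dy": 0,"dz": 0,"rx": 0,"ry": 0,"rz": 0},
    {"dx": 0,"dy": 0,"dz": 0,"rx": 0,"ry": 0,"rz": 0},
    {"dx": 0,"dy": 0,"dz": 0,"rx": 0,"ry": 0,"rz": 0},
    {"dx": 0,"dy": 0,"dz": 0,"rx": 0,"ry": 0,"rz": 0},
    {"dx": 0,"dy": 0,"dz": 0,"rx": 0,"ry": 0,"rz": 0},
    {"dx": 0,"dy": 0,"dz": 0,"rx": 0,"ry": 0,"rz": 0},
    {"dx": 0,"dy": 0,"dz": 0,"rx": 0,"ry": 0,"rz": 0},
    {"dx": 0,"dy": 0,"dz": 0,"rx": 0,"ry": 0,"rz": 0},
    {"dx": 0,"dy": 0,"dz": 0,"rx": 0,"ry": 0,"rz": 0},
    {"dx": 0,"dy": 0,"dz": 0,"rx": 0,"ry": 0,"rz": 0},
  ],
  claw=100,
)

```text
t: 16.55
tcp_pos: [0.544, 0.1366, 0.0363]
tool_rot: [0.583, 0.813, -0.0, 0.0]
force: [0.8, -0.7, -1.0]
finger_gap: 0.999
gripper_force: 0.0
```

>>> move_arm(
  targets=[
    {"dx": 0,"dy": 0,"dz": 0.4,"rx": 0,"ry": 0,"rz": 0},
    {"dx": 0,"dy": 0,"dz": 0.6,"rx": 0,"ry": 0,"rz": 0},
    {"dx": 0,"dy": 0,"dz": 1,"rx": 0,"ry": 0,"rz": 0},
    {"dx": 0,"dy": 0,"dz": 1,"rx": 0,"ry": 0,"rz": 0},
    {"dx": 0,"dy": 0,"dz": 1,"rx": 0,"ry": 0,"rz": 0},
    {"dx": 0,"dy": 0,"dz": 1,"rx": 0,"ry": 0,"rz": 0},
    {"dx": 0,"dy": 0,"dz": 1,"rx": 0,"ry": 0,"rz": 0},
    {"dx": 0,"dy": 0,"dz": 0,"rx": 0,"ry": 0,"rz": 0},
    {"dx": 0,"dy": 0,"dz": 0,"rx": 0,"ry": 0,"rz": 0},
    {"dx": 0,"dy": 0,"dz": 0,"rx": 0,"ry": 0,"rz": 0},
  ],
)

```text
t: 17.8
tcp_pos: [0.5432, 0.1366, 0.1854]
tool_rot: [0.583, 0.813, -0.001, -0.001]
force: [0.3, -0.1, -0.4]
finger_gap: 1.002
gripper_force: 0.0
```

Run:
```python
from h import *
import pickle
s=sensors.sense();m=cams.camera_model('wrist');im=cams.snapshot('wrist')[...,::-1]
pickle.dump(m,open('w5.pkl','wb'));cv2.imwrite('pics/w5.png',im);print(s['tcp_pos'],s['force'])
```

```text
[0.54321812 0.1365801  0.18535598] [ 0.29517264 -0.07822661 -0.35035837]
```

View pics/w5.png

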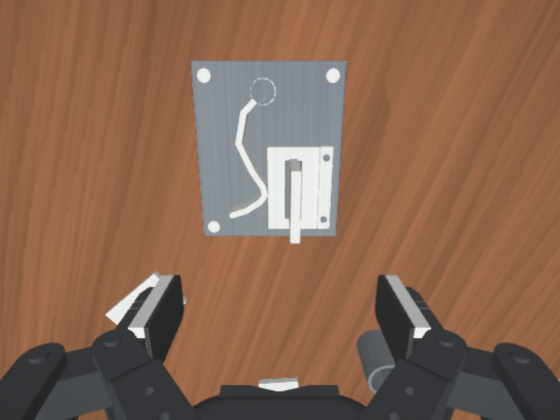

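The tee lies flat with its long edge on the fence at column 319. Tee and fence both span rows 148–229, and the arm presses at (266,195). The gripper is clear, so I hand in.

```bash
python3 -c "
from station import order
print(order.sign_off())"
```

```text
the job is handed in; nothing more can be done
None
```

The tee is clamped flat on the bed against the fence, centred along it; the angle piece was left alone, the gripper is clear, and the job was handed in at about 18 s.

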